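# Clamp the feed hopper and tip in the heel blocks

### The arm

A 6-joint arm with a two-finger parallel gripper is mounted at the origin on the work surface. World frame = base frame: x ahead of the robot, y to its left, z up, the work surface at z = 0. Lengths are in m, angles in rad, forces in N, time in s.
With the tool pointing down it reaches from about 0.375 to 0.975 m from the base axis. Payload 3.8 kg.
Tool frame: the origin (TCP) lies at the very end of the fingers, on their centre line; the grasp point (between the pads) lies bot.hold_point_z behind it (bot.hold_point_z is the distance from the TCP to the grasp point, in m); z points along the fingers, y is the line along which they close (so a half turn about z gives the same grasp; the last joint's range is limited). The gripper opens to 85 mm and grips with 20 to 120 N. Pads are 22 mm wide; open, the fingers measure 114 mm over their backs; the gripper's body (76 mm by 85 mm) begins 54 mm behind the grasp point. The pads swing forward as they close: fully open they stand 13 mm farther back than shut.
Start: joints at [-1.38, 0.264, 1.604, -0, 1.274, -0.037], TCP at [0.152, -0.658, 0.231] pointing down, gripper open.
Joint ranges: [-2.63, 2.63], [-0.94, 2.18], [0.31, 2.57], [-1.31, 4.45], [0, 2.66], [-2.55, 2.55]. Speed limits (rad/s): [2.57, 2.57, 3.14, 3.14, 3.14, 3.14].

### API

Orientations are given as a rotation vector (axis times angle).
In Python, from workcell import bot, read_camera, camera_info, finish_job, read_state gives the robot as it stands (bot), with the cameras as plain functions, the job as plain functions and the readings as plain functions.
- The arm moves only by the shell command python3 jog.py FILE [OPENING] [FORCE], which reads ROWS from the file FILE. ROWS is a JSON list of rows, 1 to 5 of them, each an object with the fields sx, sy, sz (the shift in m), rz (a turn about the tool's z in rad); a field left out counts as zero; each row shifts and turns the commanded pose from where the row before left it, along the tool's axes as they then stand; what a row does not reach is not made up. A row lasts 1/8 s, in which the tool goes at most 0.0625 m and 0.188 rad, less where a joint would pass 70% of its speed; a pose out of reach is approached as far as the arm can. OPENING is the opening from 0.0 (shut) to 1.0 (fully open), set as the command begins (- or left out keeps the last). The fingers move at their own pace and stop on an object; FORCE is the grip in N (left out, the last holds). Time passes only in rows, so rows that do not move let the fingers close. It prints the time, the measured TCP pose, the force, the opening and the grip force at its end. Input that does not fit is refused with a message, and nothing moves.
- read_state(): the state, without advancing time (a new reading comes with each control period).
- read_camera(name): name is "scene" or "top" or "wrist"; returns the picture (420x560x3 uint8, red, green, blue); there is no depth.
- camera_info(name): a dict with "intrinsics" (3x3 intrinsics, pixels), "k1" (the pictures are not rectified: a ray, as slopes to the right and down, at radius r is drawn at 1 + k1 r^2 times it, then the intrinsics apply), "extrinsics" (4x4, takes a point from camera to world coordinates). Camera axes: x right, y down, z forward; pixel columns grow to the right and rows downward; lengths in m; the calibration is good to about 2 mm. A picture is of the moment at which its call begins: read the wrist's pose just before it. camera_info takes no time and is no camera call; for the wrist camera it gives the pose at the moment of the call.
- finish_job(): hands the job in; it is judged then, once.
The state is a dict: "time": time; "q": joint angles; "joint_vel": joint speeds; "joint_torque": joint torques, N m; "tool_pos": TCP position; "tcp_rot": TCP orientation; "wrist_force": force on the tool from outside, world axes, zero at the start; "torque": the same for the moment, N m; "width": opening from 0.0 (shut) to 1.0 (fully open); "grip_force": force on a finger pad.
Only numpy, scipy, OpenCV 4.12 (cv2) and the standard library are available. Lean on these libraries where they do the work, as an engineer would, in place of code of your own. Each camera call takes 0.05 s, during which the arm holds its last target. There are 200 camera calls.

### The job

Pull the cam lever round counter-clockwise until it takes up the play and the feed hopper is held snug, with the sprung rubber stop on its other side pressed back a few millimetres but never bottomed out (about 3 mm is right). Then lift the scoop tray by its stem handle, tip all five heel blocks out of it into the hopper without handling the blocks themselves, and set the empty tray down flat on the bench again. Leave the tools and containers on the bench where they are.

Things in the scene. Friction and masses are not known exactly. Their poses are not given: they have to be found in the camera images.
- hopper: Loose sheet-steel feed hopper, 1.5 kg, on a 10 mm green plate. Origin: centre of underside, z up; -x: front (dark outlet), +y: towards the cam lever. 150 x 150 mm up to 70 mm height; above, it flares to 208 mm along x at the rim. Walls 3 mm, inner floor sloping 11 to 41 mm above the underside. Lips on the plate stop it along x; along y it has some mm of play between stop pad (-y) and cam (+y).
- hopper_mouth (a point): Centre of the hopper's open mouth (208 x 150 mm outside), level with its rim, 115 mm above the hopper's underside, 125 mm above the bench.
- cam_pivot (a point): On the vertical axis of the cam lever, at the top face of the level lever arm (52 mm above the bench), beside the hopper's +y side. The cam below the arm is a steel disc of 30 mm radius, its centre 18 mm off the axis: its edge advances on the hopper by 18 mm x sin(cam angle).
- knob (a point): Middle of the grip of the round black upright knob on the end of the cam lever: 18 mm diameter, foot 52 mm and top 97 mm above the bench; this point is 80 mm above the bench and 110 mm from the pivot axis.
- cam (a joint): Angle of the cam lever (rad), growing counter-clockwise from above, -0.8 to 1.6; starts slack at -0.6 to -0.1. The lever points away from the hopper: at 0 it lies 0.3 rad clockwise of the hopper's +y direction. All play is taken up at 0.34 to 0.66, depending on the start. It stays where it is left (friction 0.2 N m: about 2 N at the knob when slack, 4 to 9 N when tightening).
- stop (a joint): How far the sprung rubber pad of the stop, on the hopper's -y side, is pressed back (m): 0 free, 0.009 bottomed out. Spring: 8 N at first movement, 1.5 N per mm more. Snug is about 0.003.
- stop_face (a point): Centre of the stop pad's face that meets the hopper (pad 80 mm long, 34 mm high, on a fixed dark steel block); it moves away from the hopper as the pad is pressed back.
- tray: Loose aluminium scoop tray, 0.3 to 0.45 kg, 180 (x) x 110 mm (y), floor 3 mm, side and rear walls 30 mm high; front end (-x) open, no lip. Over its middle a bridge, 62 to 70 mm above the underside, carries the handle. Origin: centre of underside, z up. Blocks slide on its floor beyond about 25 to 35 degrees of tilt; level, they stay put.
- tray_grip (a point): On the tray's handle, a square upright wooden stem, 18 x 18 mm (sides along the tray's x and y), from 70 to 115 mm above the tray's underside at its centre; this point is 95 mm above the underside.
- tray_lip (a point): Middle of the tray's open front edge, at the underside: 90 mm in front (-x) of the tray's centre.
- heel0: Heel block 1 of 5: black hard-plastic D-shaped block, about 35 x 30 x 20 mm, 25 g, lying in the tray. Origin: centre of its underside.
- heel1: Heel block 2 of 5: black hard-plastic D-shaped block, about 35 x 30 x 20 mm, 25 g, lying in the tray. Origin: centre of its underside.
- heel2: Heel block 3 of 5: black hard-plastic D-shaped block, about 35 x 30 x 20 mm, 25 g, lying in the tray. Origin: centre of its underside.
- heel3: Heel block 4 of 5: black hard-plastic D-shaped block, about 35 x 30 x 20 mm, 25 g, lying in the tray. Origin: centre of its underside.
- heel4: Heel block 5 of 5: black hard-plastic D-shaped block, about 35 x 30 x 20 mm, 25 g, lying in the tray. Origin: centre of its underside.
- hammer: Hammer, wooden handle, lying at the far side of the bench; bystander.
- screwdriver: Screwdriver, yellow handle, lying to the left of the tray; bystander.
- brush: Hand brush lying near the robot; bystander.
- jar: Closed amber glass jar, 64 mm across, 85 mm tall, standing to the robot's right; bystander.
- tin: Closed metal tin, 80 mm across, 70 mm tall, standing beyond the hopper; bystander.

How it is judged:
By the outcome, as a careful person would: the job done as asked, in the order asked, and still so for the second after the job is handed in, with the robot touching nothing.
It also fails if it takes over 72 s, if anything falls off the work surface, if the arm or the gripper's body presses on something with over 40 N, if the wrist force passes 120 N, or if a joint passes its speed limit or range.

## Working session

There is one attempt and no reset: what is moved stays moved. The work goes in short steps, Python scripts to look and compute and a shell command to move; the robot and the scene stay as the last step left them, time stands still between calls to the robot, and variables do not carry over. Pictures are saved under pics/ and viewed, at most 10 in all, crops included, and the job is handed in when it is done.

```bash
ls; mkdir -p pics
python3 - <<'E'
from workcell import bot, read_camera, camera_info, finish_job, read_state
import cv2, numpy as np
for n in ["scene","top"]:
    im=read_camera(n); cv2.imwrite(f"pics/{n}0.png",cv2.cvtColor(im,cv2.COLOR_RGB2BGR))
    i=camera_info(n); print(n,np.round(i["intrinsics"],1).tolist(),i["k1"],np.round(i["extrinsics"],3).tolist())
i=camera_info("wrist"); print(np.round(i["extrinsics"],3).tolist())
s=read_state(); print({k:np.round(v,3).tolist() for k,v in s.items()}, bot.hold_point_z)
E
```

```text
jog.py
pics
workcell.py
scene [[387.8, 0.0, 275.9], [0.0, 387.8, 212.8], [0.0, 0.0, 1.0]] 0.018837281399677924 [[0.613, 0.564, -0.554, 1.129], [0.79, -0.449, 0.416, -0.42], [-0.014, -0.693, -0.721, 0.852], [0.0, 0.0, 0.0, 1.0]]
top [[454.8, 0.0, 277.1], [0.0, 454.8, 210.6], [0.0, 0.0, 1.0]] -0.13202223530345766 [[-0.015, -0.984, 0.18, 0.368], [-1.0, 0.013, -0.015, 0.02], [0.013, -0.18, -0.984, 1.292], [0.0, 0.0, 0.0, 1.0]]
[[0.224, -0.941, -0.255, 0.217], [-0.975, -0.217, -0.057, -0.641], [-0.002, 0.261, -0.965, 0.373], [0.0, 0.0, 0.0, 1.0]]
{'time': 0.1, 'q': [-1.38, 0.265, 1.605, 0.0, 1.274, -0.037], 'joint_vel': [-0.0, -0.001, -0.004, 0.002, 0.001, 0.001], 'joint_torque': [0.001, -51.671, -36.859, -0.0, 0.006, 0.0], 'tool_pos': [0.152, -0.657, 0.23], 'tcp_rot': [-3.119, -0.357, 0.0], 'wrist_force': [0.244, 0.458, 0.208], 'torque': [0.033, 0.048, 0.023], 'grip_force': 0.0, 'width': 0.999} 0.0187
```

View pics/scene0.png

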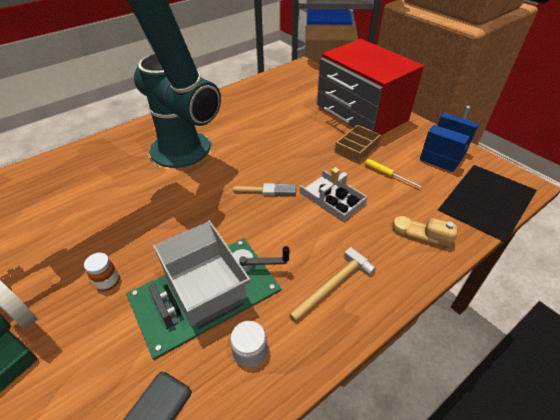

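View pics/top0.png

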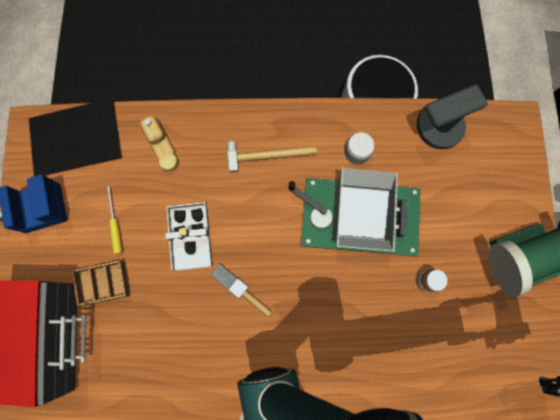

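The top view shows the hopper at about (367,210), the cam pivot at (321,216), the knob at (291,186), and the tray at (189,236) with its handle at about (183,233). In the scene view the knob is at (286,254), the hopper at (203,265) and the tray at (335,193). I'll enlarge both to measure.

```bash
cat > h.py <<'E'
from workcell import bot, read_camera, camera_info, finish_job, read_state
import numpy as np, cv2
from scipy.spatial.transform import Rotation as R
from scipy.optimize import brentq
def ray(i,uv):
    K=i["intrinsics"];K=np.array(K);E=np.array(i["extrinsics"])
    d=cv2.undistortPoints(np.array([[uv]],float),K,np.array([i["k1"],0,0,0,0.])) [0,0]
    v=E[:3,:3]@[d[0],d[1],1]; return E[:3,3],v/np.linalg.norm(v)
def tri(obs):
    A=np.zeros((3,3));b=np.zeros(3);rs=[ray(i,uv) for i,uv in obs]
    for o,v in rs:
        P=np.eye(3)-np.outer(v,v);A+=P;b+=P@o
    X=np.linalg.solve(A,b);return X,[np.linalg.norm(np.cross(X-o,v)) for o,v in rs]
def onz(i,uv,z):
    o,v=ray(i,uv);return o+v*(z-o[2])/v[2]
def proj(i,X):
    E=np.array(i["extrinsics"]);p=E[:3,:3].T@(np.array(X)-E[:3,3]);x=p[:2]/p[2];x=x*(1+i["k1"]*(x@x))
    K=np.array(i["intrinsics"]);return K[:2,:2]@x+K[:2,2]
def tile(im,u,v,w,h,s):
    c=cv2.cvtColor(im[v:v+h,u:u+w],cv2.COLOR_RGB2BGR);return cv2.resize(c,None,fx=s,fy=s,interpolation=cv2.INTER_CUBIC)
def st():
    s=read_state();print("t",round(s["time"],2),"p",np.round(s["tool_pos"],4),"rv",np.round(s["tcp_rot"],3),"F",np.round(s["wrist_force"],1),"w",round(s["width"],3),"g",round(s["grip_force"],1),"q",np.round(s["q"],2));return s
E
python3 - <<'E'
import cv2,numpy as np
T=cv2.imread("pics/top0.png");S=cv2.imread("pics/scene0.png")
def t(im,u,v,w,h,W,H): return cv2.resize(im[v:v+h,u:u+w],(W,H),interpolation=cv2.INTER_CUBIC)
a=np.hstack([t(T,280,160,150,100,450,300),t(T,145,190,116,100,348,300)])
b=np.hstack([t(S,125,215,180,120,450,300),t(S,290,155,87,75,348,300)])
cv2.imwrite("pics/comb0.png",np.vstack([a,b]))
E
```

```text
(no output)
```

View pics/comb0.png

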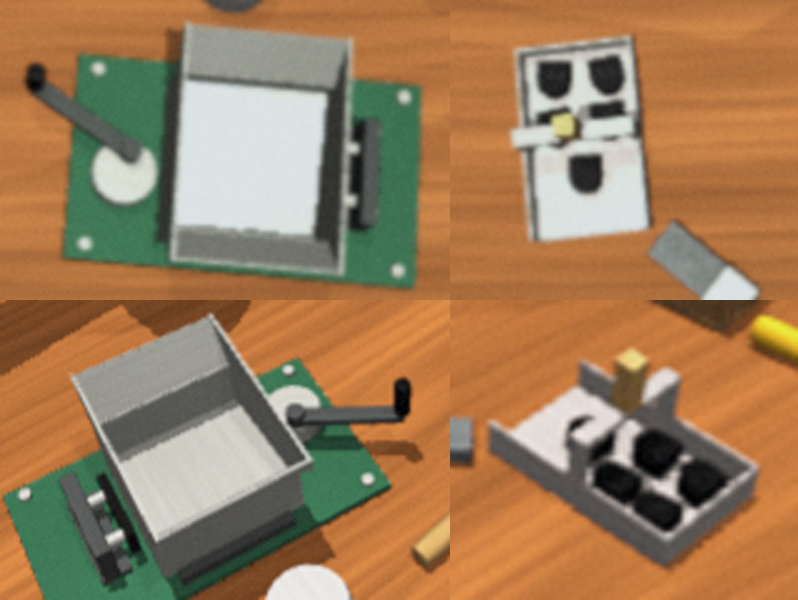

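Run:
```python
from h import *
t=camera_info("top");s=camera_info("scene")
TL=lambda u,v:(280+(u+.5)/3-.5,160+(v+.5)/3-.5)
TR=lambda u,v:(145+(u-450+.5)/3-.5,190+(v+.5)/3-.5)
SL=lambda u,v:(125+(u+.5)/2.5-.5,215+(v-300+.5)/2.5-.5)
SR=lambda u,v:(290+(u-450+.5)/4-.5,155+(v-300+.5)/4-.5)
P=dict(knobtop=(TL(37,72),SL(403,383)),pivot=(TL(132,153),SL(295,411)),
pxpy=(TL(187,27),SL(311,464)),pxmy=(TL(352,40),SL(156,540)),mxmy=(TL(343,272),SL(75,378)),mxpy=(TL(173,260),SL(211,317)),
stem=(TR(565,125),SR(632,358)),tr_py=(TR(514,48),SR(755,465)),tr_my=(TR(632,37),SR(668,552)))
X={}
for k,(a,b) in P.items():
    X[k],e=tri([(t,a),(s,b)]);print(k,np.round(X[k],4),np.round(e,4))
m=sum(X[k] for k in["pxpy","pxmy","mxmy","mxpy"])/4
print("mouth",m); ax=(X["pxpy"]+X["pxmy"]-X["mxmy"]-X["mxpy"]); yaw=np.arctan2(ax[1],ax[0]);print("hop len",np.linalg.norm(ax)/2,"yaw",yaw)
d=X["knobtop"]-X["pivot"];print("lever",np.hypot(*d[:2]),"ang",np.arctan2(d[1],d[0]),"cam",np.arctan2(d[1],d[0])-(yaw+np.pi/2-.3))
f=[onz(t,TR(530,240),.002),onz(t,TR(651,227),.002)];r=[onz(t,TR(514,48),.03),onz(t,TR(632,37),.03)]
print(f,r); a=r[0]+r[1]-f[0]-f[1];print("tray len",np.linalg.norm(a[:2])/2,"yaw",np.arctan2(a[1],a[0]),"c",(sum(r)+sum(f))/4)
w=r[0]-r[1];print("w",np.linalg.norm(w),np.arctan2(w[1],w[0])-np.pi/2)
print("stop",onz(t,TL(357,165),.03))
```

```text
knobtop [ 0.6602 -0.0395  0.098 ] [0.0006 0.0006]
pivot [ 0.593  -0.1276  0.0548] [0.001 0.001]
pxpy [ 0.6948 -0.1735  0.1199] [0.0007 0.0007]
pxmy [ 0.6799 -0.3209  0.1264] [0.0007 0.0007]
mxmy [ 0.4735 -0.2986  0.1241] [0.0025 0.0025]
mxpy [ 0.4862 -0.1521  0.1228] [0.0007 0.0007]
stem [0.5316 0.2491 0.1167] [0.0008 0.0008]
tr_py [0.6151 0.313  0.0333] [0.0024 0.0024]
tr_my [0.6289 0.2054 0.0188] [0.0005 0.0005]
mouth [ 0.58357429 -0.23628346  0.12329317]
hop len 0.2086691151677055 yaw -0.10469012643649772
lever 0.11083063867190829 ang 0.9186475991132683 cam -0.24745860124513053
[array([0.43770189, 0.30230528, 0.002     ]), array([0.44899617, 0.18740698, 0.002     ])] [array([0.6172517 , 0.31566712, 0.03      ]), array([0.62632531, 0.20334454, 0.03      ])]
tray len 0.17903982976567395 yaw 0.08191528657228835 c [0.53256877 0.25218098 0.016     ]
w 0.11268846946334322 0.0806066750929848
stop [ 0.58255961 -0.34651998  0.03      ]
```

```bash
echo '[{"sx":0.054, "sy":-0.0255}, {"sx":0.054, "sy":-0.0255}, {"sx":0.054, "sy":-0.0255}, {"sx":0.054, "sy":-0.0255}, {"sx":0.054, "sy":-0.0255}]' > rows.txt && python3 jog.py rows.txt 1.0; echo '[{"sx":0.054, "sy":-0.0255}, {"sx":0.054, "sy":-0.0255}, {"sx":0.054, "sy":-0.0255}, {}, {}]' > rows.txt && python3 jog.py rows.txt
python3 - <<'E'
from h import *
st();i=camera_info("wrist");im=read_camera("wrist")
cv2.imwrite("pics/w1.png",cv2.cvtColor(im,cv2.COLOR_RGB2BGR));np.save("w1.npy",dict(i=i),allow_pickle=True)
print(np.array(i["intrinsics"]).round(1),proj(i,[.583,-.347,.03]))
E
```

```text
time: 0.72
tool_pos: [0.3878, -0.4708, 0.2308]
tcp_rot: [-3.121, -0.357, 0.0]
wrist_force: [0.9, -0.8, -0.3]
width: 0.994
grip_force: 0.0
time: 1.35
tool_pos: [0.5268, -0.3611, 0.2306]
tcp_rot: [-3.121, -0.359, 0.002]
wrist_force: [-0.8, 0.7, -0.3]
width: 1.003
grip_force: 0.0
t 1.35 p [ 0.5268 -0.3611  0.2306] rv [-3.121e+00 -3.590e-01  2.000e-03] F [-0.8  0.7 -0.3] w 1.003 g 0.0 q [-0.64  0.2   1.69 -0.    1.26  0.7 ]
[[375.    0.  276.4]
 [  0.  375.  206.1]
 [  0.    0.    1. ]] [276.80423914 114.68552762]
```

View pics/w1.png

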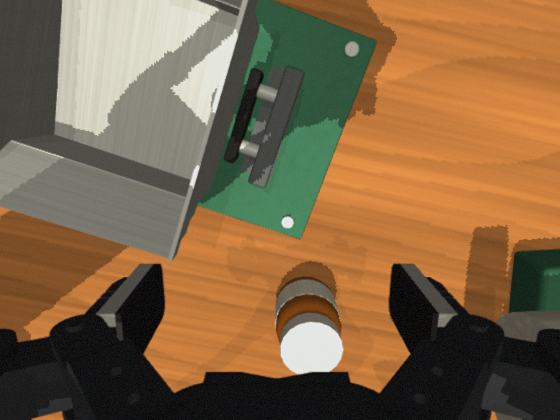

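The wrist view shows the pad (black) at about (243,115), the block at (277,128), the pins at (266,95) and (250,150), and the hopper rim edge at about (222,115). This is my baseline for the stop gap. Next I go to the knob.

```bash
echo '[{"sx":0.0337, "sy":-0.0472}, {"sx":0.0337, "sy":-0.0472}, {"sx":0.0337, "sy":-0.0472}, {"sx":0.0337, "sy":-0.0472}, {"sx":0.0337, "sy":-0.0472}]' > rows.txt && python3 jog.py rows.txt; echo '[{"sx":0.0337, "sy":-0.0472}, {"sz":0.03, "rz":-0.173}, {"sz":0.03, "rz":-0.173}, {"sz":0.03, "rz":-0.173}, {"rz":-0.173}]' > rows.txt && python3 jog.py rows.txt; echo '[{}, {}]' > rows.txt && python3 jog.py rows.txt
python3 - <<'E'
from h import *
s=st();r=R.from_rotvec(s["tcp_rot"]).as_matrix();print(r.round(3)); print(r.T@(np.array([.660,-.0395,.061])-s["tool_pos"]))
i=camera_info("wrist");im=read_camera("wrist");print(proj(i,[.66,-.0395,.097]),proj(i,[.593,-.1276,.052]))
t=read_camera("top");cv2.imwrite("pics/top1.png",cv2.cvtColor(t,cv2.COLOR_RGB2BGR))
cv2.imwrite("pics/w2.png",cv2.cvtColor(im,cv2.COLOR_RGB2BGR))
E
```

```text
time: 2.02
tool_pos: [0.6378, -0.0939, 0.2314]
tcp_rot: [3.121, 0.352, 0.0]
wrist_force: [0.7, -0.4, -0.2]
width: 1.003
grip_force: 0.0
time: 2.65
tool_pos: [0.6569, -0.0416, 0.1372]
tcp_rot: [-2.81, -1.397, 0.01]
wrist_force: [-0.2, 0.9, -0.0]
width: 1.003
grip_force: 0.0
time: 2.9
tool_pos: [0.6605, -0.041, 0.142]
tcp_rot: [2.818, 1.388, 0.001]
wrist_force: [-0.1, -0.6, -0.4]
width: 0.998
grip_force: 0.0
t 2.9 p [ 0.6605 -0.041   0.142 ] rv [2.818e+00 1.388e+00 1.000e-03] F [-0.1 -0.6 -0.4] w 0.998 g 0.0 q [-0.1   0.3   1.72 -0.    1.11  0.56]
[[ 0.61   0.793  0.001]
 [ 0.793 -0.61  -0.   ]
 [ 0.001  0.001 -1.   ]]
[ 0.00087762 -0.00139731  0.08102006]
[274.60729151 234.72850453] [276.07026466 359.21838179]
```

View pics/w2.png

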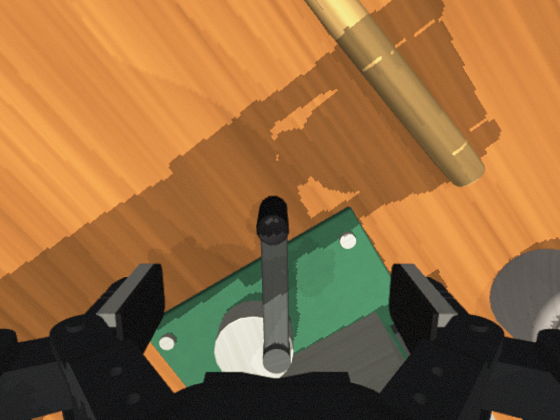

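The knob top is at (272,229) and the pivot boss at (277,360). The predictions were (274.6,234.7) and (276,359), so they agree to within about 2 mm. I'll descend and cage the knob.

```bash
echo '[{"sy":-0.001, "sz":0.04}, {"sz":0.041}, {}]' > rows.txt && python3 jog.py rows.txt; echo '[{}, {}, {}, {}]' > rows.txt && python3 jog.py rows.txt 0.3 20
python3 - <<'E'
from h import *
s=st();p=np.array(s["tool_pos"][:2])-[.593,-.1276];print(np.hypot(*p),np.arctan2(p[1],p[0]))
r=R.from_rotvec(s["tcp_rot"]).as_matrix();print(np.arctan2(r[1,1],r[0,1]))
F=np.array([read_state()["wrist_force"] for _ in range(5)]);print(F.round(2))
E
```

```text
time: 3.38
tool_pos: [0.6559, -0.0389, 0.0566]
tcp_rot: [-2.812, -1.391, 0.011]
wrist_force: [-0.9, -0.0, 0.6]
width: 1.0
grip_force: 0.0
time: 3.88
tool_pos: [0.6601, -0.0392, 0.0614]
tcp_rot: [2.814, 1.394, 0.002]
wrist_force: [1.0, -0.5, 0.5]
width: 0.302
grip_force: 0.0
t 3.88 p [ 0.6601 -0.0392  0.0614] rv [2.814e+00 1.394e+00 2.000e-03] F [ 1.  -0.5  0.5] w 0.302 g 0.0 q [-0.1   0.38  1.78 -0.    0.98  0.55]
0.1110039202056147 0.921865939229133
-0.6509924235582125
[[ 1.   -0.53  0.48]
 [ 1.   -0.53  0.48]
 [ 1.   -0.53  0.48]
 [ 1.   -0.53  0.48]
 [ 1.   -0.53  0.48]]
```

```bash
echo '[{"sx":-0.0012, "sy":-0.0166, "rz":-0.15}, {"sx":-0.0012, "sy":-0.0166, "rz":-0.15}, {"sx":-0.0012, "sy":-0.0166, "rz":-0.15}, {}, {}]' > rows.txt && python3 jog.py rows.txt
cat > m.py <<'E'
from h import *
s=st();p=np.array(s["tool_pos"][:2])-[.593,-.1276];a=np.arctan2(p[1],p[0])
r=R.from_rotvec(s["tcp_rot"]).as_matrix();print("rad",np.hypot(*p),"cam(tool)",a-.919-.25+ 0.0,"yawy",np.arctan2(r[1,1],r[0,1])-(a-np.pi/2),"Ftool",(r.T@s["wrist_force"]).round(2))
T=cv2.cvtColor(read_camera("top"),cv2.COLOR_RGB2GRAY).astype(np.float32);T0=cv2.cvtColor(cv2.imread("pics/top0.png"),cv2.COLOR_BGR2GRAY).astype(np.float32)
# hopper +x rim area, robot free
def sh(u0,v0,u1,v1):
    m=np.eye(2,3,dtype=np.float32);c,m=cv2.findTransformECC(T0[v0:v1,u0:u1],T[v0-0:v1,u0:u1],m,cv2.MOTION_TRANSLATION,(3,100,1e-5),None,3);return m[:,2].round(3),round(c,3)
for b in [(375,162,406,250),(335,232,400,255),(396,195,420,240)]:
    try: print(b,sh(*b))
    except cv2.error as e: print(b,"ecc fail")
E
python3 m.py
```

```text
time: 4.5
tool_pos: [0.6148, -0.0186, 0.0606]
tcp_rot: [2.435, 1.984, 0.001]
wrist_force: [0.5, 0.5, 0.5]
width: 0.302
grip_force: 0.0
t 4.5 p [ 0.6148 -0.0186  0.0606] rv [2.435e+00 1.984e+00 1.000e-03] F [0.5 0.5 0.5] w 0.302 g 0.0 q [-0.07  0.31  1.89  0.    0.95  0.13]
rad 0.11116697614692472 cam(tool) 0.2047376837063266 yawy -0.006383701471751074 Ftool [ 0.62  0.35 -0.54]
(375, 162, 406, 250) (array([0.061, 0.024], dtype=float32), 0.999)
(335, 232, 400, 255) (array([0.048, 0.025], dtype=float32), 0.999)
(396, 195, 420, 240) (array([0.006, 0.002], dtype=float32), 0.998)
```

```bash
echo '[{"sx":-0.0006, "sy":-0.0111, "rz":-0.1}, {"sx":-0.0006, "sy":-0.0111, "rz":-0.1}, {}]' > rows.txt && python3 jog.py rows.txt; python3 m.py;  echo '[{"sx":-0.0006, "sy":-0.0111, "rz":-0.1}, {}]' > rows.txt && python3 jog.py rows.txt; python3 m.py
```

```text
time: 4.92
tool_pos: [0.5926, -0.0166, 0.0605]
tcp_rot: [2.225, 2.217, 0.0]
wrist_force: [1.0, -0.6, 0.3]
width: 0.302
grip_force: 0.2
t 4.92 p [ 0.5926 -0.0166  0.0605] rv [2.225 2.217 0.   ] F [ 1.  -0.6  0.3] w 0.302 g 0.2 q [-0.07  0.27  1.93  0.    0.94 -0.07]
rad 0.11102467302817624 cam(tool) 0.4049560442796618 yawy -0.006606581200612582 Ftool [-0.55  1.02 -0.31]
(375, 162, 406, 250) (array([ 1.129, -0.09 ], dtype=float32), 0.987)
(335, 232, 400, 255) (array([ 0.954, -0.524], dtype=float32), 0.988)
(396, 195, 420, 240) (array([0.577, 0.068], dtype=float32), 0.963)
time: 5.22
tool_pos: [0.5817, -0.0171, 0.0605]
tcp_rot: [2.112, 2.325, 0.001]
wrist_force: [0.5, -0.7, 0.6]
width: 0.299
grip_force: 0.6
t 5.22 p [ 0.5817 -0.0171  0.0605] rv [2.112e+00 2.325e+00 1.000e-03] F [ 0.5 -0.7  0.6] w 0.299 g 0.6 q [-0.07  0.25  1.96 -0.    0.93 -0.17]
rad 0.11108293057816496 cam(tool) 0.5037512838475093 yawy -0.005904670524821104 Ftool [-0.76  0.43 -0.65]
(375, 162, 406, 250) (array([ 1.706, -0.188], dtype=float32), 0.981)
(335, 232, 400, 255) (array([ 1.521, -0.763], dtype=float32), 0.98)
(396, 195, 420, 240) (array([1.069, 0.061], dtype=float32), 0.887)
```

Run:
```python
from h import *
T=read_camera("top");S=read_camera("scene")
for n,i in(("top1b",T),("scene1b",S)):cv2.imwrite(f"pics/{n}.png",cv2.cvtColor(i,cv2.COLOR_RGB2BGR))
T0=cv2.imread("pics/top0.png")[:,:,::-1];S0=cv2.imread("pics/scene0.png")[:,:,::-1]
f=lambda t,s:np.hstack([tile(t,380,190,40,40,7),tile(s,140,275,50,40,7)])
cv2.imwrite("pics/comb1.png",np.vstack([f(T0,S0),f(T,S)]))
```

```text
(no output)
```

View pics/comb1.png

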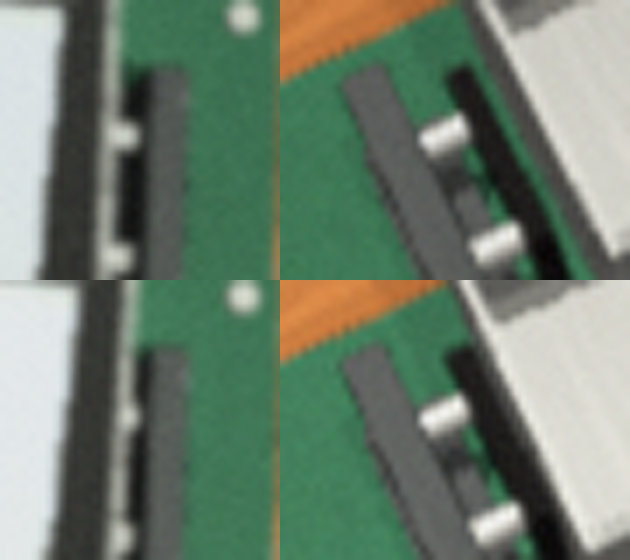

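The top row is the start and the bottom row is now. In the scene tiles the gap between the pad (edge at tile (458,68)) and the hopper wall has closed, while the pad has not visibly moved relative to the block. So contact is about here. I'll step on and track the pad edge.

```bash
cat > pad.py <<'E'
from h import *
i=camera_info("scene");yaw=-.105;ex=np.array([np.cos(yaw),np.sin(yaw),0]);ey=np.array([-np.sin(yaw),np.cos(yaw),0])
def edge(im,zero=None):
    # profile over pad top along hopper y, averaged at several x offsets ; pad top ~ z .05
    g=cv2.GaussianBlur(im[:,:,1].astype(np.float32),(0,0),.5);c=np.array([.583,-.347,.047]);ys=np.arange(-.028,.022,.0005);out=[]
    for x in [-.034,-.008,-.002,.004,.010,.034]:
        q=np.array([proj(i,c+ex*x+ey*y) for y in ys]).astype(np.float32)
        out.append(cv2.remap(g,q[:,:1],q[:,1:],cv2.INTER_CUBIC)[:,0])
    return ys,np.array(out)
if __name__=="__main__":
    S=[cv2.imread("pics/scene0.png")[:,:,::-1],cv2.imread("pics/scene1b.png")[:,:,::-1]]
    import sys
    ims=S+[read_camera("scene")]
    if len(sys.argv)>1: cv2.imwrite(f"pics/{sys.argv[1]}.png",cv2.cvtColor(ims[2],cv2.COLOR_RGB2BGR))
    for im in ims:
        ys,o=edge(im)
        print(o[:, ::4].round(0).astype(int).tolist() if 0 else o[1:5].mean(0)[::3].round(0).astype(int).tolist(), o[0][::3].astype(int).tolist())
E
echo '[{"sx":-0.0006, "sy":-0.0111, "rz":-0.1}, {}]' > rows.txt && python3 jog.py rows.txt; python3 m.py; python3 pad.py scene2
```

```text
time: 5.62
tool_pos: [0.5713, -0.0187, 0.0606]
tcp_rot: [1.99, 2.428, 0.002]
wrist_force: [3.7, -0.7, -1.1]
width: 0.3
grip_force: 2.0
t 5.62 p [ 0.5713 -0.0187  0.0606] rv [1.990e+00 2.428e+00 2.000e-03] F [ 3.7 -0.7 -1.1] w 0.3 g 2.0 q [-0.08  0.23  1.98  0.    0.92 -0.27]
rad 0.11101550266756106 cam(tool) 0.5982365952783151 yawy 0.0010925150125928873 Ftool [-1.38  3.53  1.14]
(375, 162, 406, 250) (array([ 2.27 , -0.228], dtype=float32), 0.973)
(335, 232, 400, 255) (array([ 2.168, -0.758], dtype=float32), 0.979)
(396, 195, 420, 240) (array([1.363, 0.151], dtype=float32), 0.769)
[120, 121, 122, 123, 122, 118, 115, 109, 98, 85, 79, 87, 94, 96, 95, 94, 93, 94, 94, 91, 80, 68, 72, 81, 82, 83, 83, 82, 82, 85, 73, 47, 31, 25] [119, 119, 119, 119, 119, 117, 112, 108, 94, 83, 83, 90, 95, 96, 95, 92, 91, 91, 90, 92, 92, 123, 155, 171, 174, 167, 170, 174, 177, 177, 175, 132, 76, 39]
[129, 130, 130, 130, 129, 125, 122, 116, 105, 90, 84, 92, 100, 103, 101, 99, 99, 100, 100, 98, 86, 73, 76, 85, 87, 87, 86, 85, 87, 91, 78, 50, 33, 27] [127, 126, 127, 128, 126, 123, 118, 116, 104, 91, 90, 96, 100, 102, 101, 100, 99, 99, 98, 99, 97, 129, 162, 179, 184, 178, 180, 182, 183, 182, 176, 129, 73, 39]
[129, 130, 130, 130, 129, 125, 121, 116, 105, 91, 84, 93, 100, 101, 101, 100, 99, 100, 100, 97, 84, 72, 78, 86, 86, 84, 83, 83, 83, 81, 58, 34, 27, 28] [126, 126, 127, 128, 126, 123, 118, 116, 104, 92, 89, 94, 99, 101, 101, 100, 99, 99, 96, 97, 96, 128, 163, 180, 183, 177, 179, 183, 182, 172, 143, 86, 48, 30]
```

The pad is pressed about 1 mm and the force has risen to 3.5 N, so I need about 2 mm more.

```bash
echo '[{"sx":-0.0003, "sy":-0.0078, "rz":-0.07}, {"sx":-0.0003, "sy":-0.0078, "rz":-0.07}, {}]' > rows.txt && python3 jog.py rows.txt; python3 m.py; python3 pad.py scene3|tail -2
```

```text
time: 6.1
tool_pos: [0.5566, -0.023, 0.0607]
tcp_rot: [1.815, 2.561, 0.002]
wrist_force: [6.3, -1.3, -2.2]
width: 0.302
grip_force: 2.6
t 6.1 p [ 0.5566 -0.023   0.0607] rv [1.815e+00 2.561e+00 2.000e-03] F [ 6.3 -1.3 -2.2] w 0.302 g 2.6 q [-0.09  0.21  2.01  0.    0.92 -0.42]
rad 0.11074159020025816 cam(tool) 0.7364236877296277 yawy 0.0032992054560634365 Ftool [-3.34  5.47  2.2 ]
(375, 162, 406, 250) (array([ 2.915, -0.32 ], dtype=float32), 0.968)
(335, 232, 400, 255) (array([ 2.833, -0.79 ], dtype=float32), 0.982)
(396, 195, 420, 240) (array([1.922, 0.048], dtype=float32), 0.703)
[129, 130, 130, 130, 129, 125, 122, 116, 105, 90, 84, 92, 100, 103, 101, 99, 99, 100, 100, 98, 86, 73, 76, 85, 87, 87, 86, 85, 87, 91, 78, 50, 33, 27] [127, 126, 127, 128, 126, 123, 118, 116, 104, 91, 90, 96, 100, 102, 101, 100, 99, 99, 98, 99, 97, 129, 162, 179, 184, 178, 180, 182, 183, 182, 176, 129, 73, 39]
[128, 129, 129, 130, 128, 125, 121, 115, 104, 91, 84, 92, 100, 101, 100, 100, 100, 99, 98, 97, 85, 72, 76, 83, 83, 82, 83, 82, 71, 55, 38, 31, 30, 30] [127, 127, 128, 127, 125, 123, 119, 115, 104, 93, 92, 96, 99, 100, 101, 100, 101, 101, 97, 97, 96, 129, 164, 180, 181, 174, 175, 177, 164, 124, 76, 40, 29, 26]
```

The pad is now pressed about 3.0 mm. I'll back off inside the cage, lift, and check that it holds. I also need to know which way the hopper floor slopes: the jog can't tilt the tool, so I'll tip the tray by letting its underside ride on the hopper rim and pivot in the grip.

```bash
echo '[{"sy":0.0035}, {}]' > rows.txt && python3 jog.py rows.txt|tail -3; echo '[{"sz":-0.05}, {"sz":-0.05}, {"sz":-0.05}]' > rows.txt && python3 jog.py rows.txt 1.0
python3 pad.py scene4|tail -1
python3 - <<'E'
from h import *
t=camera_info("top");s=camera_info("scene")
TL=lambda u,v:(280+(u+.5)/3-.5,160+(v+.5)/3-.5)
SL=lambda u,v:(125+(u+.5)/2.5-.5,215+(v-300+.5)/2.5-.5)
for a,b in[((321,232),(118,460)),((180,229),(240,403))]: print(tri([(t,TL(*a)),(s,SL(*b))]))
s=st();r=R.from_rotvec(s["tcp_rot"]).as_matrix();print(np.arctan2(r[1,1],r[0,1]))
for z in (.2,.079): print(r.T@(np.array([.5316,.2491,z])-s["tool_pos"]))
E
```

```text
wrist_force: [0.1, 0.7, 0.4]
width: 0.3
grip_force: 0.0
time: 6.82
tool_pos: [0.5573, -0.0215, 0.211]
tcp_rot: [-1.814, -2.562, 0.002]
wrist_force: [0.0, -0.1, 0.2]
width: 0.919
grip_force: 0.0
[129, 129, 129, 130, 129, 126, 122, 116, 105, 92, 85, 93, 100, 102, 102, 100, 100, 99, 99, 97, 85, 72, 77, 85, 83, 82, 84, 83, 72, 55, 37, 30, 29, 30] [131, 130, 127, 127, 126, 122, 118, 117, 103, 90, 90, 97, 100, 100, 99, 100, 100, 99, 96, 98, 97, 129, 164, 181, 184, 177, 177, 177, 165, 126, 76, 40, 31, 29]
(array([ 0.52028064, -0.29988909,  0.03976139]), [np.float64(0.005888344716792187), np.float64(0.005888344716792145)])
(array([ 0.52821306, -0.16587561,  0.03195282]), [np.float64(0.00905573168927108), np.float64(0.009055731689270947)])
t 6.88 p [ 0.5617 -0.0218  0.2195] rv [1.81  2.557 0.008] F [ 1.9 -0.4  4.8] w 0.989 g 0.0 q [-0.08  0.05  1.87  0.    1.21 -0.42]
0.3388075819373917
[0.2655549  0.06149897 0.01902206]
[0.26602735 0.06042035 0.14001633]
```

The pad is holding at 3 mm. The scene view indicates the hopper floor is low at -x, so I'll turn the tray round and rest its rear on the -x rim. Now to the tray.

```bash
echo '[{"sx":0.0531, "sy":0.0123}, {"sx":0.0531, "sy":0.0123}, {"sx":0.0531, "sy":0.0123}, {"sx":0.0531, "sy":0.0123}, {"sx":0.0531, "sy":0.0123}]' > rows.txt && python3 jog.py rows.txt >/dev/null; echo '[{"sz":0.004, "rz":-0.187}, {"sz":0.004, "rz":-0.187}, {"sz":0.004, "rz":-0.187}, {"sz":0.004, "rz":-0.187}, {"sz":0.004, "rz":-0.187}]' > rows.txt && python3 jog.py rows.txt >/dev/null; echo '[{"rz":-0.187}, {"rz":-0.187}, {}, {}]' > rows.txt && python3 jog.py rows.txt
python3 - <<'E'
from h import *
s=st();r=R.from_rotvec(s["tcp_rot"]).as_matrix();print(np.arctan2(r[1,1],r[0,1]))
i=camera_info("wrist");im=read_camera("wrist");g=[.5316,.2491]
print(r.T@(np.array(g+[.079])-s["tool_pos"]),"stem top",proj(i,g+[.115]))
cv2.imwrite("pics/w3.png",cv2.cvtColor(im,cv2.COLOR_RGB2BGR))
E
```

```text
time: 8.62
tool_pos: [0.5278, 0.249, 0.1899]
tcp_rot: [0.116, -3.138, 0.001]
wrist_force: [-0.8, -0.4, -0.4]
width: 1.002
grip_force: 0.0
t 8.62 p [0.5278 0.249  0.1899] rv [ 1.160e-01 -3.138e+00  1.000e-03] F [-0.8 -0.4 -0.4] w 1.002 g 0.0 q [ 0.4   0.12  1.85  0.    1.17 -1.25]
1.644788950768525
[-0.00393383 -0.00017975  0.11087478] stem top [274.10572272 222.06376386]
```

View pics/w3.png

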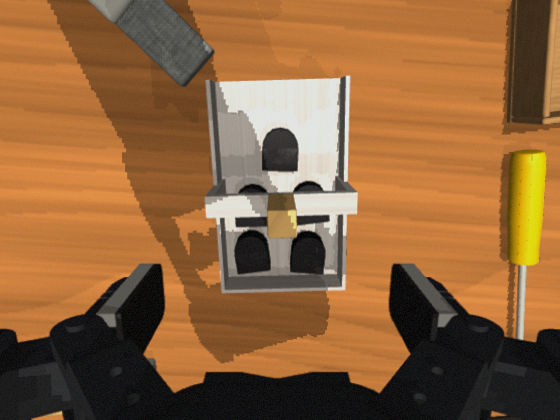

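The stem top is at (283,224), about 4 mm towards tool +y of the prediction and consistent with the measured tray centre. The tray is square to the tool, with its open front at the image top and three of the five blocks fully visible. I'll descend and grip.

```bash
echo '[{"sx":-0.004, "sy":0.0035, "sz":0.037}, {"sz":0.037}, {"sz":0.037}, {}, {}]' > rows.txt && python3 jog.py rows.txt; echo '[{}, {}, {}, {}, {}]' > rows.txt && python3 jog.py rows.txt 0 60; echo '[{"sz":-0.01}, {"sz":-0.02}, {"sz":-0.02}, {}, {}]' > rows.txt && python3 jog.py rows.txt
```

```text
time: 9.3
tool_pos: [0.5327, 0.2533, 0.0805]
tcp_rot: [-0.12, 3.138, 0.001]
wrist_force: [-0.3, 1.1, 0.7]
width: 0.998
grip_force: 0.0
time: 9.93
tool_pos: [0.5321, 0.2529, 0.0798]
tcp_rot: [-0.121, 3.139, 0.0]
wrist_force: [-0.6, -1.3, 3.4]
width: 0.2
grip_force: 60.6
time: 10.55
tool_pos: [0.5318, 0.2529, 0.1295]
tcp_rot: [-0.121, 3.139, 0.0]
wrist_force: [-0.2, -0.8, -3.7]
width: 0.2
grip_force: 59.7
```

The tray is lifted at about 4 N. Next I raise it, turn it round, and carry it to the hopper.

```bash
echo '[{"sz":-0.03}, {"sz":-0.04}, {"sz":-0.035}, {"rz":0.08}, {"rz":0.16}]' > rows.txt && python3 jog.py rows.txt >/dev/null
echo '[{"rz":0.17}, {"rz":0.17}, {"rz":0.17}, {"rz":0.17}, {"rz":0.17}]' > rows.txt && python3 jog.py rows.txt >/dev/null
echo '[{"rz":0.17}, {"rz":0.17}, {"rz":0.17}, {"rz":0.17}, {"rz":0.17}]' > rows.txt && python3 jog.py rows.txt >/dev/null
echo '[{"rz":0.17}, {"rz":0.17}, {"rz":0.17}, {"rz":0.17}, {"rz":0.17}]' > rows.txt && python3 jog.py rows.txt >/dev/null
echo '[{"rz":0.17}, {"rz":0.17}, {"rz":0.12}, {"rz":0.07}, {}]' > rows.txt && python3 jog.py rows.txt
python3 - <<'E'
from h import *
s=st();r=R.from_rotvec(s["tcp_rot"]).as_matrix();print(np.arctan2(r[1,1],r[0,1]),r.T@(np.array([.539,-.239,.22])-s["tool_pos"]))
E
```

```text
time: 13.68
tool_pos: [0.5312, 0.2527, 0.233]
tcp_rot: [3.137, -0.158, -0.003]
wrist_force: [0.1, 1.2, -4.6]
width: 0.201
grip_force: 59.8
t 13.68 p [0.5312 0.2527 0.233 ] rv [ 3.137e+00 -1.580e-01 -3.000e-03] F [ 0.1  1.2 -4.6] w 0.201 g 59.8 q [ 0.4   0.1   1.79 -0.    1.25  2.07]
-1.6712090016609786 [0.05704273 0.48839092 0.01342891]
```

```bash
echo '[{"sx":0.003, "sy":0.025}, {"sx":0.006, "sy":0.05}, {"sx":0.006, "sy":0.05}, {"sx":0.006, "sy":0.05}, {"sx":0.006, "sy":0.05}]' > rows.txt && python3 jog.py rows.txt >/dev/null
echo '[{"sx":0.006, "sy":0.05}, {"sx":0.006, "sy":0.05}, {"sx":0.006, "sy":0.05}, {"sx":0.006, "sy":0.05}, {"sx":0.003, "sy":0.038}]' > rows.txt && python3 jog.py rows.txt >/dev/null
echo '[{"sx":0.002, "sy":0.025}, {}, {}]' > rows.txt && python3 jog.py rows.txt
python3 - <<'E'
from h import *
st();S=read_camera("scene");T=read_camera("top")
cv2.imwrite("pics/c5.png",np.hstack([tile(S,110,150,200,200,2),tile(T,300,130,133,200,2)]))
E
```

```text
time: 15.3
tool_pos: [0.538, -0.2376, 0.2337]
tcp_rot: [-3.136, 0.158, 0.002]
wrist_force: [-0.2, -0.2, -3.8]
width: 0.2
grip_force: 60.0
t 15.3 p [ 0.538  -0.2376  0.2337] rv [-3.136e+00  1.580e-01  2.000e-03] F [-0.2 -0.2 -3.8] w 0.2 g 60.0 q [-0.46  0.1   1.79  0.    1.25  1.21]
```

View pics/c5.png

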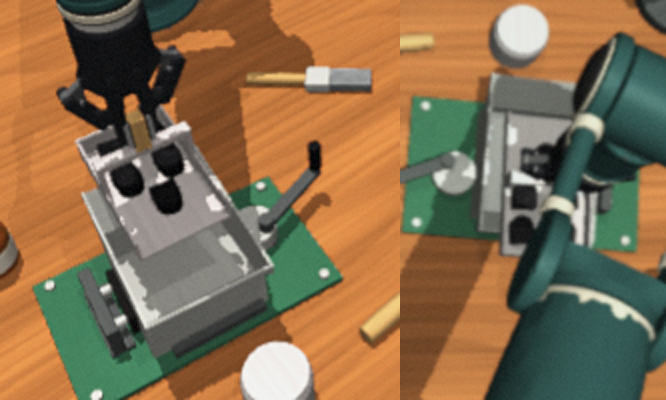

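The tray is over the hopper with its front pointing inwards; the tray front edge is at scene-tile (140,255) and the hopper's far rim corner at about (150,320). I'll bring the tray's middle over the -x rim and lower it to contact.

```bash
echo '[{"sx":-0.015}, {"sx":-0.02}, {"sx":-0.009, "sz":0.01}, {"sz":0.014}, {}]' > rows.txt && python3 jog.py rows.txt 0 35; echo '[{"sz":0.004}, {"sz":0.003}, {}]' > rows.txt && python3 jog.py rows.txt
```

```text
time: 16.02
tool_pos: [0.4934, -0.2329, 0.208]
tcp_rot: [-3.136, 0.159, 0.005]
wrist_force: [0.5, 0.5, -4.5]
width: 0.2
grip_force: 60.1
time: 16.4
tool_pos: [0.4956, -0.234, 0.2055]
tcp_rot: [3.137, -0.159, 0.003]
wrist_force: [-1.0, 1.1, 5.2]
width: 0.197
grip_force: 61.4
```

```bash
echo '[{"sx":0.009}, {"sx":0.01, "sz":0.0012}, {}]' > rows.txt && python3 jog.py rows.txt 0 30; echo '[{"sx":0.009, "sz":0.004}, {"sx":0.009, "sz":0.004}, {}]' > rows.txt && python3 jog.py rows.txt
python3 - <<'E'
from h import *
st();S=read_camera("scene")
cv2.imwrite("pics/c6.png",tile(S,110,130,200,200,3))
E
```

```text
time: 16.77
tool_pos: [0.5151, -0.2363, 0.2031]
tcp_rot: [3.137, -0.158, 0.004]
wrist_force: [-2.0, 0.2, 5.3]
width: 0.204
grip_force: 61.4
time: 17.15
tool_pos: [0.5337, -0.2382, 0.195]
tcp_rot: [3.136, -0.159, 0.006]
wrist_force: [0.5, -1.3, 3.8]
width: 0.206
grip_force: 61.8
t 17.15 p [ 0.5337 -0.2382  0.195 ] rv [ 3.136 -0.159  0.006] F [ 0.5 -1.3  3.8] w 0.206 g 61.8 q [-0.46  0.12  1.85  0.    1.17  1.21]
```

View pics/c6.png

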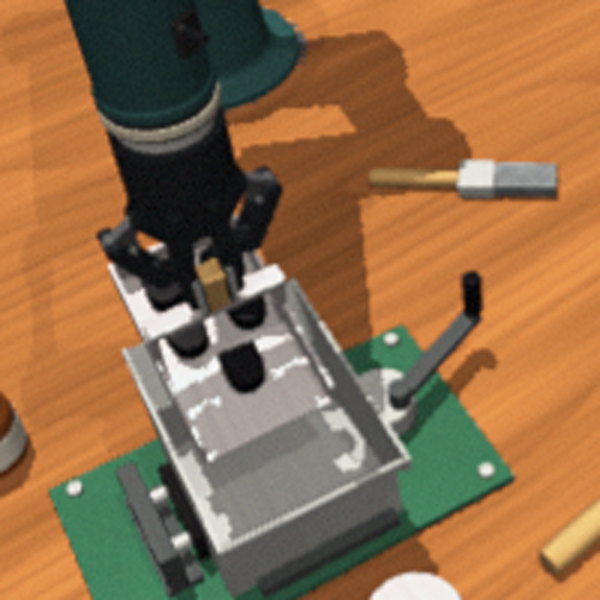

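The tray is tipping about its grip, roughly 20°, with its lip at about (215,455) inside the hopper. The blocks are still on the floor and the wrist force is low. Continuing.

```bash
echo '[{"sx":0.008, "sz":0.0055}, {"sx":0.008, "sz":0.0058}, {"sx":0.0065, "sz":0.0065}, {"sx":0.0062, "sz":0.007}, {}]' > rows.txt && python3 jog.py rows.txt; echo '[{"sx":0.005, "sz":0.007}, {"sx":0.0045, "sz":0.008}, {}, {}]' > rows.txt && python3 jog.py rows.txt
python3 - <<'E'
from h import *
st();S=read_camera("scene");cv2.imwrite("pics/scene7.png",cv2.cvtColor(S,cv2.COLOR_RGB2BGR))
cv2.imwrite("pics/c7.png",tile(S,110,130,200,200,3))
E
```

```text
time: 17.82
tool_pos: [0.5629, -0.2412, 0.1706]
tcp_rot: [3.136, -0.159, 0.009]
wrist_force: [3.5, -0.9, 4.1]
width: 0.205
grip_force: 61.5
time: 18.32
tool_pos: [0.5729, -0.2422, 0.1562]
tcp_rot: [3.136, -0.16, 0.012]
wrist_force: [5.8, -1.6, 5.6]
width: 0.201
grip_force: 61.5
t 18.32 p [ 0.5729 -0.2422  0.1562] rv [ 3.136 -0.16   0.012] F [ 5.8 -1.6  5.6] w 0.201 g 61.5 q [-0.44  0.22  1.81  0.    1.11  1.23]
```

View pics/c7.png

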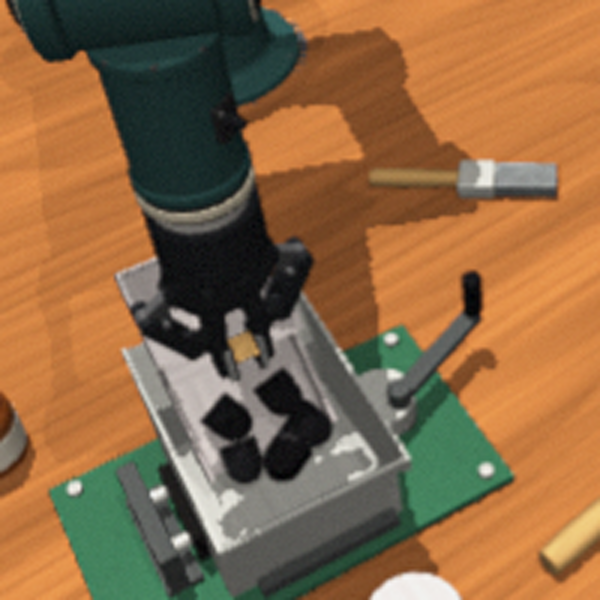

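All five blocks have slid to the lip, around (225,415), (240,460), (280,390), (305,425) and (287,455). I'll lift slowly with the tilt held so the last ones slide off.

```bash
echo '[{"sz":-0.01}, {"sz":-0.015}, {"sz":-0.02}, {"sz":-0.02}, {"sz":-0.02}]' > rows.txt && python3 jog.py rows.txt; echo '[{"sz":-0.03}, {"sz":-0.03}, {}, {}]' > rows.txt && python3 jog.py rows.txt
python3 - <<'E'
from h import *
st();S=read_camera("scene");T=read_camera("top")
cv2.imwrite("pics/c8.png",np.hstack([tile(S,110,130,200,200,2),tile(T,300,130,133,200,2)]))
E
```

```text
time: 19.0
tool_pos: [0.5696, -0.2415, 0.2414]
tcp_rot: [3.137, -0.159, 0.002]
wrist_force: [0.5, 0.5, -2.8]
width: 0.206
grip_force: 60.4
time: 19.5
tool_pos: [0.569, -0.2412, 0.2987]
tcp_rot: [-3.137, 0.159, 0.001]
wrist_force: [-0.3, 0.4, -3.3]
width: 0.204
grip_force: 60.5
t 19.5 p [ 0.569  -0.2412  0.2987] rv [-3.137e+00  1.590e-01  1.000e-03] F [-0.3  0.4 -3.3] w 0.204 g 60.5 q [-0.44  0.12  1.65  0.    1.37  1.23]
```

View pics/c8.png

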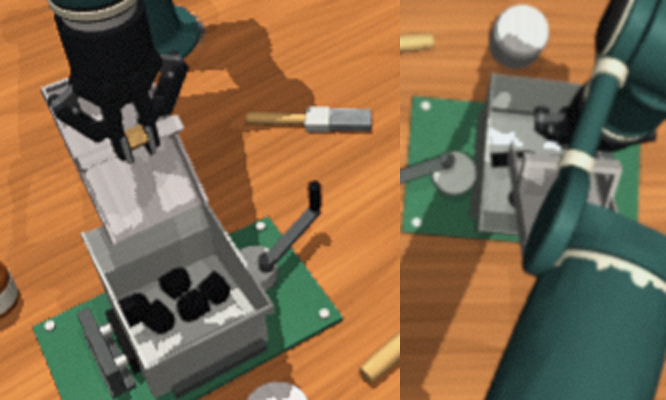

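All five blocks now lie on the hopper floor, around scene-tile (165,285), (140,305), (157,317), (190,303) and (213,288), and the tray is empty. I've now used up my pictures, one over the limit of ten, so from here I go by numbers only. I'll carry the tray back with its lip high, then let the lip touch the bench and draw the handle back so the tray levels.

```bash
python3 pad.py scene8|tail -1; echo '[{"rz":-0.18}, {"sx":0.0135, "sy":-0.0487}, {"sx":0.0135, "sy":-0.0487}, {"sx":0.0135, "sy":-0.0487}, {"sx":0.0135, "sy":-0.0487}]' > rows.txt && python3 jog.py rows.txt >/dev/null
echo '[{"sx":0.0135, "sy":-0.0487}, {"sx":0.0135, "sy":-0.0487}, {"sx":0.0135, "sy":-0.0487}, {"sx":0.0135, "sy":-0.0487}, {"sx":0.0135, "sy":-0.0487}]' > rows.txt && python3 jog.py rows.txt >/dev/null
echo '[{"sx":0.0135, "sy":-0.0487}, {"sz":0.05}, {"sz":0.05}, {"sz":0.05}, {}]' > rows.txt && python3 jog.py rows.txt
python3 pad.py scene9|tail -1
python3 - <<'E'
from h import *
s=st();r=R.from_rotvec(s["tcp_rot"]).as_matrix();print(np.arctan2(r[1,0],r[0,0]))
# dark blocks inside hopper: tilt of tray in scene: print nothing else
E
```

```text
[130, 130, 130, 130, 130, 127, 122, 116, 105, 91, 84, 94, 101, 103, 102, 100, 99, 99, 99, 98, 86, 73, 77, 85, 84, 83, 84, 83, 74, 58, 39, 30, 29, 29] [126, 126, 127, 128, 127, 124, 120, 115, 102, 91, 90, 96, 100, 101, 100, 99, 99, 99, 97, 98, 101, 138, 178, 192, 188, 179, 178, 178, 169, 137, 86, 45, 34, 30]
time: 21.52
tool_pos: [0.6603, 0.253, 0.1411]
tcp_rot: [3.135, 0.124, -0.022]
wrist_force: [-0.4, -0.8, -3.3]
width: 0.202
grip_force: 60.2
[127, 127, 127, 128, 127, 123, 120, 114, 103, 89, 83, 91, 98, 99, 99, 98, 97, 98, 98, 95, 84, 71, 75, 82, 81, 81, 82, 82, 72, 56, 37, 29, 28, 29] [123, 123, 124, 125, 124, 121, 116, 113, 100, 87, 86, 92, 97, 98, 99, 99, 99, 96, 94, 96, 97, 133, 173, 187, 182, 174, 174, 173, 165, 134, 84, 43, 31, 28]
t 21.57 p [0.663  0.2539 0.1455] rv [ 3.137  0.124 -0.012] F [-0.3 -0.5 -1.7] w 0.207 g 60.2 q [ 0.33  0.39  1.6  -0.    1.16  1.82]
0.07888012808606694
```

```bash
echo '[{"sz":0.012}, {"sz":0.012}, {}]' > rows.txt && python3 jog.py rows.txt; echo '[{"sz":0.004}, {"sz":0.003}, {}]' > rows.txt && python3 jog.py rows.txt
```

```text
time: 21.95
tool_pos: [0.6652, 0.2546, 0.125]
tcp_rot: [3.139, 0.124, -0.001]
wrist_force: [-0.1, 0.3, -3.2]
width: 0.2
grip_force: 60.3
time: 22.32
tool_pos: [0.6654, 0.2547, 0.1181]
tcp_rot: [3.139, 0.124, -0.001]
wrist_force: [-0.5, -0.0, -3.3]
width: 0.204
grip_force: 60.3
```

```bash
echo '[{"sz":0.003}, {}]' > rows.txt && python3 jog.py rows.txt|sed -n '2p;4p'; echo '[{"sz":0.003}, {}]' > rows.txt && python3 jog.py rows.txt|sed -n '2p;4p'
```

```text
tool_pos: [0.6653, 0.2547, 0.115]
wrist_force: [0.1, 0.2, -3.0]
tool_pos: [0.6656, 0.2548, 0.1122]
wrist_force: [0.1, -0.4, -1.8]
```

```bash
echo '[{"sx":-0.01, "sz":0.003}, {"sx":-0.01, "sz":0.001}, {}]' > rows.txt && python3 jog.py rows.txt|sed -n '2p;4p'; echo '[{"sx":-0.011, "sz":0.001}, {"sx":-0.011, "sz":0.001}, {}]' > rows.txt && python3 jog.py rows.txt|sed -n '2p;4p'
```

```text
tool_pos: [0.6459, 0.2537, 0.1105]
wrist_force: [1.3, 0.6, 6.2]
tool_pos: [0.6216, 0.2513, 0.1063]
wrist_force: [-1.3, -0.1, 4.8]
```

```bash
echo '[{"sx":-0.012, "sz":0.005}, {"sx":-0.012, "sz":0.006}, {}]' > rows.txt && python3 jog.py rows.txt|sed -n '2p;4p'; echo '[{"sx":-0.01, "sz":0.006}, {"sx":-0.008, "sz":0.006}, {}]' > rows.txt && python3 jog.py rows.txt|sed -n '2p;4p'
```

```text
tool_pos: [0.5975, 0.2495, 0.0958]
wrist_force: [-4.1, -0.7, 9.3]
tool_pos: [0.5787, 0.2479, 0.083]
wrist_force: [-5.2, 0.6, 7.7]
```

```bash
echo '[{"sx":-0.003, "sz":0.002}, {"sz":0.001}, {}]' > rows.txt && python3 jog.py rows.txt|sed -n '2p;4p'; echo '[{}, {}, {}, {}]' > rows.txt && python3 jog.py rows.txt 1.0; echo '[{"sz":-0.03}, {"sz":-0.04}, {"sz":-0.04}, {"sz":-0.04}, {}]' > rows.txt && python3 jog.py rows.txt|sed -n '1,2p;4p'
python3 - <<'E'
from h import *
t=camera_info("top");s=camera_info("scene");w=camera_info("wrist")
W=read_camera("wrist");S=read_camera("scene");T=read_camera("top")
for n,i in(("w10",W),("scene10",S),("top10",T)):cv2.imwrite(f"pics/{n}.png",cv2.cvtColor(i,cv2.COLOR_RGB2BGR))
# stem (wood on pale tray) in the wrist view; tray outline = low-saturation blob
hsv=cv2.cvtColor(W,cv2.COLOR_RGB2HSV);m=((hsv[:,:,1]<60)&(hsv[:,:,2]>70)).astype(np.uint8);m[330:]=0
n,l,stt,c=cv2.connectedComponentsWithStats(cv2.morphologyEx(m,cv2.MORPH_CLOSE,np.ones((9,9))))
for k in np.argsort(-stt[1:,4])[:3]+1:
    q=cv2.minAreaRect(np.argwhere(l==k)[:,::-1].astype(np.float32));print(stt[k],q)
p=read_state()["tool_pos"];u=np.array([.9969,.0788,0]);v=np.array([-.0788,.9969,0])
for a,b,z in[(90,55,.03),(90,-55,.03),(-90,55,.03),(-90,-55,.03)]:
    print(proj(w,np.array([p[0],p[1],0])+u*a/1000+v*b/1000+[0,0,z]).round(0))
E
python3 pad.py | tail -1
```

```text
tool_pos: [0.5764, 0.2478, 0.081]
wrist_force: [-6.6, -0.4, 10.9]
time: 25.2
tool_pos: [0.5785, 0.2478, 0.0798]
tcp_rot: [3.139, 0.124, -0.002]
wrist_force: [0.4, 0.5, 0.6]
width: 1.0
grip_force: 0.0
time: 25.82
tool_pos: [0.5815, 0.2489, 0.2354]
wrist_force: [0.3, -0.2, -0.9]
[  213    93   130   186 20926] ((277.5, 185.49996948242188), (128.99996948242188, 184.99996948242188), -0.0)
[ 410    0   40   34 1030] ((429.5, 16.5), (33.0, 39.0), 90.0)
[320 302  54  28 870] ((346.4999694824219, 315.4999694824219), (52.99999237060547, 26.999996185302734), -0.0)
[217.  83.]
[342.  83.]
[225. 271.]
[334. 271.]
[123, 125, 125, 124, 124, 121, 118, 112, 101, 88, 81, 90, 97, 98, 98, 96, 95, 96, 96, 93, 82, 70, 74, 81, 80, 79, 80, 79, 70, 55, 37, 29, 27, 28] [121, 121, 121, 122, 122, 119, 114, 111, 99, 87, 86, 91, 96, 99, 98, 96, 95, 97, 94, 93, 95, 131, 171, 184, 179, 171, 171, 172, 164, 131, 83, 42, 30, 26]
```

```bash
python3 -c "
from workcell import bot, read_camera, camera_info, finish_job, read_state
print(finish_job())"
```

```text
the job is handed in; nothing more can be done
None
```

The job is handed in at about 26 s: cam tightened (stop pressed about 2.9 mm), all five heel blocks tipped into the hopper, and the empty tray flat on the bench, turned end for end about 5 cm from where it stood; tray flatness and final stop reading were checked by numbers only, because I viewed 11 pictures against the limit of 10.

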